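# Clamp a welding electrode in the collet fixture

## Robot

A 6-joint arm with a two-finger parallel gripper is mounted at the origin on the work surface. World frame = base frame: x ahead of the robot, y to its left, z up, the work surface at z = 0. Lengths are in mm, angles in rad, forces in N, time in s.
With the tool pointing down it reaches from about 350 to 875 mm from the base axis. Payload 4.2 kg.
Tool frame: the origin (TCP) lies between the finger pads; the fingertips stand 11 mm ahead of it and the grasp point (between the pads) lies 8 mm behind it; z points along the fingers, y is the direction in which the jaws open and shut (so a half turn about z gives the same grasp; the last joint's range is limited). The gripper opens to 85 mm and grips with 20 to 120 N. Pads are 22 mm wide; open, the fingers measure 114 mm over their backs; the gripper's body (76 mm by 85 mm) begins 54 mm behind the grasp point. The pads swing forward as they close: fully open they stand 13 mm farther back than shut.
Start: joints at [-0.85, 0.385, 0.008, 0, -1.194, -0.259], TCP at [278.486, -559.504, 242.312] pointing down, gripper open.
Joint ranges: [-3.14, 3.14], [-1.21, 2.06], [-1.07, 1.41], [-3.16, 2.05], [-2.99, -0.16], [-3.1, 3.1]. Speed limits (rad/s): [2.79, 2.79, 3.14, 3.14, 3.14, 3.14].

## Interface

Orientations are given as a unit quaternion [x, y, z, w].
In Python, from bench import * gives the robot as it stands. The module is installed in compiled form; this text tells all that it offers.
- The arm moves only by the tool drive_tool, never from a script. Its argument "increments" is a list of rows, each a list of 3 entries, a list of its own where there are three numbers: the gripper command: -1 is shut, 1 is fully open, values between are in proportion, then the shift along the tool's x, y, z scaled (see below), then the turn about the tool's z scaled (see below). In form: [[hand, [tx, ty, tz], turn], ...]. A call has 1 to 20 rows; each row shifts and turns the commanded pose from where the row before left it, along the tool's axes as they then stand; what a row does not reach is not made up. The controller multiplies each number of a shift by 0.3 m and each number of a turn by 2 rad. A row lasts 1/8 s, in which the tool goes at most 62.5 mm and 10.7 degrees, less where a joint would pass 70% of its speed; a pose out of reach is approached as far as the arm can. A call with a number of a shift or a turn outside -1 to 1 is refused whole. A call with a gripper value outside its range is refused whole. The fingers move at their own pace and stop on an object; the grip force is fixed at half the most. Time passes only in rows, so rows that do not move let the fingers close. It gives the time, the measured TCP pose, the force and the opening at its end, in the units of the state.
- read_state(): the state, without advancing time (a new reading comes with each control period).
- get_image(name): name is "scene" or "side" or "wrist"; returns the picture (480x640x3 uint8, red, green, blue); there is no depth.
- calibration(name): a dict with "fovy" (degrees; the focal length in pixels is half the picture's height over the tangent of half this angle, whatever the lens; pixels are square), "cx", "cy" (the principal point, pixels), "k1" (the pictures are not rectified: a ray, as slopes to the right and down, at radius r is drawn at 1 + k1 r^2 times it, then the intrinsics apply), "R" (3x3) and "t" (3): a world point X has camera coordinates R X + t. Camera axes: x right, y down, z forward; pixel columns grow to the right and rows downward; lengths in mm; the calibration is good to about 2 mm. A picture is of the moment at which its call begins: read the wrist's pose just before it. calibration takes no time and is no camera call; for the wrist camera it gives the pose at the moment of the call.
- job_done(): hands the job in, once; it reports no verdict.
The state is a dict: "clock": time; "joints": joint angles; "joint_vel": joint speeds; "joint_efforts": joint torques, N m; "position": TCP position; "ee_rot": TCP orientation; "contact_force": force on the tool from outside, world axes, zero at the start; "wrist_torque": the same for the moment, N m; "gripper_width": finger opening in mm.
Only numpy, scipy, OpenCV 4.12 (cv2) and the standard library are available. Lean on these libraries where they do the work, as an engineer would, in place of code of your own. Each camera call takes 0.05 s, during which the arm holds its last target.

## Task

Take the copper electrode from the blue rack and set its shank into the collet of the aluminium fixture, pressing it gently down until it is fully home on the hard stop. Then turn the collet nut clockwise by its red handle until the collet grips the shank firmly, without over-tightening it, and let go. Leave the two steel electrodes, the screwdriver and the jar alone.

Things in the scene. Friction and masses are not known exactly. Their poses are not given: they have to be found in the camera images.
- electrode: copper electrode: round shank 12 mm diameter and 55 mm long (rounded end), above it a square collar, 20 x 20 mm (flat faces square to its x and y) and 22 mm tall, above that a 13 mm tall conical nose (18 mm to 10 mm diameter). Origin at the centre of the shank's free end, z up to the nose (90 mm overall). About 0.12 kg. Starts standing shank-down in a rack hole, flats roughly square to the rack
- shank_end (a point): the centre of the end of the copper electrode's shank (its origin)
- rack: blue plastic block 60 x 170 x 40 mm (x, y, z), fixed, origin under its centre; three holes 14.4 mm wide and 34 mm deep along its y axis at -55, 0 and +55 mm. It holds the copper electrode and two steel ones, in any order
- fixture: aluminium collet fixture, fixed, z up, origin at the centre of its underside (on the black plate). Base 96 x 96 x 12 mm, round body and on it a dark steel nut, both 54 mm diameter; nut top 70 mm up. A vertical bore runs down its z axis: 24 mm wide through the nut, from 56 to 44 mm above the origin a cone narrows it to 14 mm, below that a straight 14 mm bore
- mouth (a point): centre of the nut's top opening, 70 mm above the fixture's origin. The collar of a fully home electrode hangs 12 mm above it
- home (a point): point on the bore's axis, 27 mm above the fixture's origin: where the end of a fully home shank lies
- backstop: foot of the bore; its origin is the fixture's origin and never moves. It carries a loose steel plug in the bore that slides stiffly (about 5 N) and stays where left; its top starts at an unknown height, 33 to 39 mm above the origin, and must be pushed down by the shank to a hard stop, 27 mm above the origin
- collet: three brass jaws inside the nut; its origin is the fixture's origin and never moves. Open they leave at least 16 mm between them. Each closes 5 mm per rad of clockwise nut turning; they meet the shank after 0.4 to 1.0 rad from the start and grip firmly some 0.1 to 0.3 rad later; this differs each time and must be felt (standing still, the handle pushes back 1 to 4 N before they press)
- handle (a point): mid-grip of the nut's red handle: round upright post, 16 mm wide, on a steel lever 80 mm from the fixture's axis; 97 mm above the fixture's underside; the post goes 18 mm above it and 30 mm below it (to the lever's top). The nut turns stiffly (about 5.6 N at the handle while moving, 0.45 N m) and stays put. Once the jaws press, the force rises: 2.5 N more bare grip, 4 to 5 N firm, 8.5 N too tight
- spare_a: steel electrode like the copper one but with a flat cylindrical nose 8 mm tall, standing in the rack; leave alone. Origin at the end of its shank
- spare_b: second steel electrode, the same; leave alone
- driver: yellow-handled screwdriver 170 mm long lying on the plate; leave alone
- jar: grey jar 48 mm diameter, 60 mm tall, white cap, standing on the plate; leave alone
Not all that is in view belongs to the job. Of the things like the electrode, leave any that is black; of the rest the larger one is meant.

How it is judged (in metres and radians):
On the way, in this order (a step that is already met when the one before it is completed fails the run):
1. the copper electrode stands fully home in the bore (z of shank_end in the frame of home below 0.002 m and horizontal distance between shank_end and home below 0.003 m), for 0.2 s.
2. the collet grips the shank (contact force between collet and electrode above 40 N), for 0.2 s.
At the end, for the whole second after the job is handed in: the copper electrode stands upright (within 0.08 rad) in the collet, its shank end within 2.5 mm of fully home and within 3 mm of the axis, at rest, gripped by the jaws with more than 40 N in all (z of shank_end in the frame of home below 0.0025 m and horizontal distance between shank_end and home below 0.003 m and angle between electrode's own z axis and vertical below 0.08 rad and contact force between collet and electrode above 40 N and linear speed of electrode below 0.02 m/s); the robot touches nothing.
It fails at once if the collet is over-tightened: the jaws press the electrode with more than 140 N in all (contact force between collet and electrode above 140 N).
It fails at once if the electrode is rammed on the plug with more than 25 N (contact force between backstop and electrode above 25 N).
It fails at once if a steel electrode is moved more than 20 mm (distance of any of spare_a, spare_b from where it was at the start of the episode above 0.02 m).
It fails at once if the screwdriver or the jar is moved more than 20 mm (distance of any of driver, jar from where it was at the start of the episode above 0.02 m).
It also fails if it takes over 67 s, if anything falls off the work surface, if the arm or the gripper's body presses on something with over 40 N, if the wrist force passes 120 N, or if a joint passes its speed limit or range.

## Working session

There is one attempt and no reset: what is moved stays moved. The work goes in short steps, Python scripts to look and compute and a tool call to move; the robot and the scene stay as the last step left them, time stands still between calls to the robot, and variables do not carry over. Pictures are saved under pics/ and viewed, and the job is handed in when it is done.

Besides the shell and the picture viewer there is one more tool, called after ">>>" as name(argument=value, ...), one argument or row to a line, values as JSON. drive_tool: Moves the arm, as the interface text tells. Shifts and turns lie within -1 to 1; 1 stands for 0.3 m of shift or 2 rad of turn. Its arguments: {"type":"object","properties":{"increments":{"type":"array"}},"required":["increments"]}

```bash
mkdir -p pics
cat > h.py <<'E'
from bench import *
import numpy as np, cv2
def save(name,fn):
    im=get_image(name); cv2.imwrite('pics/'+fn,cv2.cvtColor(im,cv2.COLOR_RGB2BGR)); return im
E
python3 - <<'E'
from h import *
for n in("scene","side","wrist"):
    c=calibration(n); save(n,n+'0.png'); print(n,{k:np.round(v,3).tolist() for k,v in c.items()})
s=read_state(); print(s)
E
```

```text
scene {'fovy': 55.756, 'cx': 323.541, 'cy': 236.266, 'k1': -0.035, 'R': [[0.851, 0.524, 0.017], [0.332, -0.515, -0.79], [-0.406, 0.678, -0.612]], 't': [-594.826, -26.712, 1241.984]}
side {'fovy': 50.569, 'cx': 316.787, 'cy': 237.703, 'k1': -0.049, 'R': [[-0.351, -0.936, 0.003], [-0.566, 0.209, -0.798], [0.746, -0.282, -0.603]], 't': [361.477, 340.453, 657.214]}
wrist {'fovy': 64.578, 'cx': 317.651, 'cy': 243.743, 'k1': 0.002, 'R': [[-0.445, 0.896, 0.002], [0.861, 0.427, 0.277], [0.247, 0.125, -0.961]], 't': [623.989, -37.157, 379.825]}
{'clock': 0.15, 'joints': array([-8.50417302e-01,  3.85406847e-01,  6.95681689e-03, -3.29794255e-04,
       -1.19399503e+00, -2.58613715e-01]), 'joint_vel': array([-0.0011762 , -0.00276689,  0.00297264,  0.00073701,  0.00056335,
        0.00030588]), 'joint_efforts': array([-4.54550227e-04, -3.92678189e+01,  1.88581395e+01,  4.18857828e+00,
       -3.40802944e-03,  5.62533145e-06]), 'position': array([ 278.29374596, -559.16681685,  241.46658199]), 'ee_rot': array([-2.28777579e-01,  9.73478359e-01,  7.99631987e-04, -2.52323636e-04]), 'contact_force': array([-0.50976777, -0.91069094,  0.13303652]), 'wrist_torque': array([-0.02992669, -0.05574906, -0.03897626]), 'gripper_width': 85.28500945631495}
```

View pics/scene0.png

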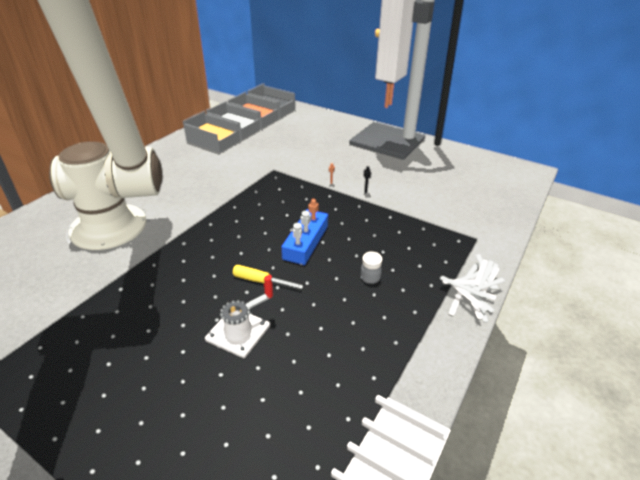

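View pics/side0.png

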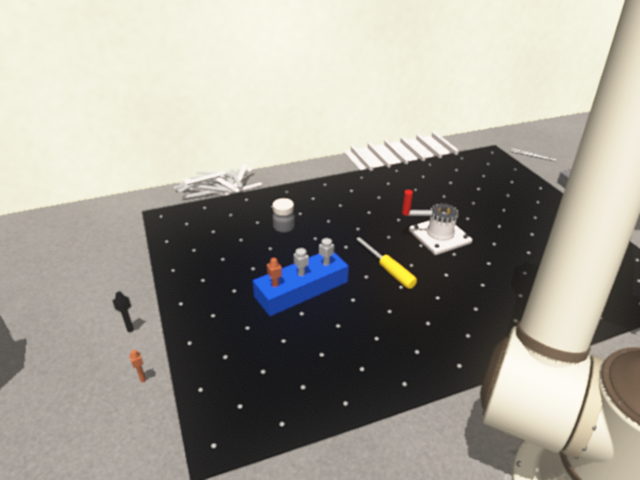

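View pics/wrist0.png

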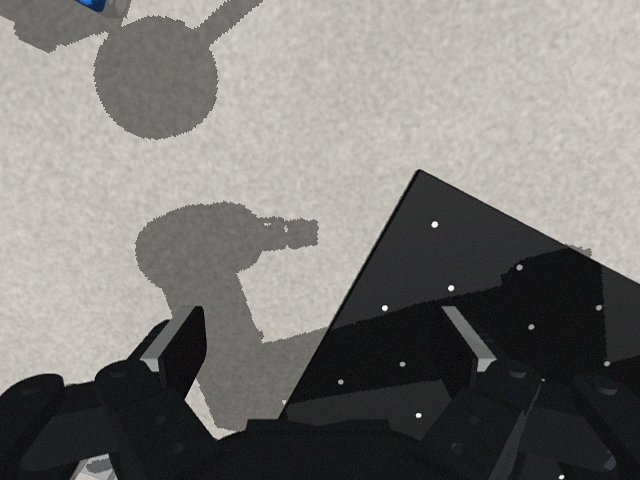

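The scene view shows the rack at about (305,237), with the copper electrode at its far end at (313,208). The fixture is at (237,325), its red handle at (268,287) and the jar at (372,267). The side view shows the copper electrode at (274,270), the fixture at (442,225) and the handle at (407,203). The small copper and black lookalikes stand off the plate.

```bash
cat >> h.py <<'E'
from scipy.optimize import least_squares
def K(c): 
    f=240/np.tan(np.radians(c['fovy'])/2); return f
def ray(c,u,v):
    f=K(c); d=np.array([(u-c['cx'])/f,(v-c['cy'])/f]); s=d.copy()
    for _ in range(20): s=d/(1+c['k1']*(s@s))
    R=np.array(c['R']);t=np.array(c['t']); w=R.T@np.array([s[0],s[1],1]); return -R.T@t,w/np.linalg.norm(w)
def onz(c,u,v,z):
    o,d=ray(c,u,v); return o+d*(z-o[2])/d[2]
def proj(c,X):
    p=np.array(c['R'])@np.asarray(X,float)+np.array(c['t']); s=p[:2]/p[2]; s=s*(1+c['k1']*(s@s)); return s*K(c)+[c['cx'],c['cy']]
def tri(*obs):
    A=np.zeros((3,3));b=np.zeros(3);L=[]
    for c,(u,v) in obs:
        o,d=ray(c,u,v);P=np.eye(3)-np.outer(d,d);A+=P;b+=P@o;L.append((P,o))
    X=np.linalg.solve(A,b); return X,[round(float(np.linalg.norm(P@(X-o))),1) for P,o in L]
def mask(im,lo,hi):
    return cv2.inRange(cv2.cvtColor(im,cv2.COLOR_RGB2HSV),np.array(lo),np.array(hi))
def blobs(m,amin=15):
    n,l,st,ce=cv2.connectedComponentsWithStats(m); return [(st[i].tolist(),ce[i].round(1).tolist(),l==i) for i in range(1,n) if st[i,4]>=amin]
def load(fn): return cv2.cvtColor(cv2.imread('pics/'+fn),cv2.COLOR_BGR2RGB)
E
python3 - <<'E'
from h import *
for n in("scene","side"):
    im=load(n+'0.png')
    for nm,lo,hi in(("blue",(108,150,60),(125,255,255)),("copper",(3,110,60),(14,255,255)),("red",(172,150,60),(180,255,255)),("red0",(0,200,60),(2,255,255)),("white",(0,0,200),(180,25,255))):
        for st,ce,_ in blobs(mask(im,lo,hi),25):
            print(n,nm,st,ce)
im=load('scene0.png');a=cv2.resize(im[180:370,190:400],None,fx=3.8,fy=3,interpolation=cv2.INTER_CUBIC)
a=cv2.resize(im[190:365,195:400],None,fx=3.4,fy=3.4,interpolation=cv2.INTER_CUBIC)
cv2.imwrite('pics/sc_z.png',a[:,:,::-1])
im=load('side0.png');a=cv2.resize(im[180:325,245:480],None,fx=3.4,fy=3.4,interpolation=cv2.INTER_CUBIC)
cv2.imwrite('pics/si_z.png',a[:,:,::-1])
E
```

```text
scene blue [281, 212, 47, 53, 813] [304.4, 244.0]
scene blue [302, 227, 10, 10, 39] [307.3, 232.5]
scene copper [0, 0, 104, 204, 12581] [35.9, 99.2]
scene copper [90, 0, 119, 145, 11399] [155.4, 60.0]
scene copper [386, 83, 7, 24, 112] [388.7, 93.6]
scene copper [244, 104, 28, 12, 123] [258.9, 108.5]
scene copper [330, 164, 4, 18, 37] [331.3, 170.2]
scene copper [0, 186, 12, 27, 149] [4.1, 201.5]
scene copper [308, 198, 11, 21, 118] [313.0, 205.8]
scene red0 [265, 280, 6, 16, 45] [268.1, 286.9]
scene white [377, 0, 26, 82, 1551] [389.3, 39.3]
scene white [209, 91, 23, 16, 189] [217.1, 97.9]
scene white [113, 102, 527, 378, 73578] [461.7, 290.2]
scene white [223, 113, 31, 15, 183] [238.6, 119.2]
scene white [410, 136, 34, 33, 406] [428.8, 154.4]
scene white [97, 154, 14, 30, 144] [103.6, 171.5]
scene white [52, 157, 23, 30, 317] [59.9, 173.3]
scene white [65, 165, 20, 3, 34] [74.6, 166.3]
scene white [0, 193, 132, 165, 11478] [45.7, 268.7]
scene white [302, 211, 7, 5, 27] [305.3, 213.3]
scene white [294, 223, 7, 6, 32] [296.9, 225.6]
scene white [80, 224, 39, 16, 376] [97.7, 232.1]
sc
[... 479 characters left out ...]
3] [270.6, 83.6]
side white [551, 79, 89, 271, 5756] [602.8, 226.5]
side white [522, 151, 26, 7, 44] [533.2, 154.1]
side white [243, 182, 19, 8, 66] [251.8, 185.4]
side white [187, 191, 24, 6, 53] [198.4, 193.2]
side white [274, 199, 18, 11, 160] [282.6, 204.1]
side white [410, 211, 22, 3, 62] [420.5, 212.0]
side white [418, 221, 12, 8, 59] [423.4, 224.9]
side white [414, 223, 58, 30, 906] [442.4, 237.0]
side white [323, 239, 8, 5, 30] [326.3, 241.0]
side white [359, 239, 22, 18, 30] [370.3, 248.2]
side white [297, 249, 8, 5, 34] [300.5, 251.1]
side white [494, 336, 95, 94, 4937] [541.4, 385.8]
side white [594, 413, 15, 28, 192] [601.1, 427.6]
side white [627, 420, 13, 10, 27] [633.9, 424.4]
```

View pics/sc_z.png

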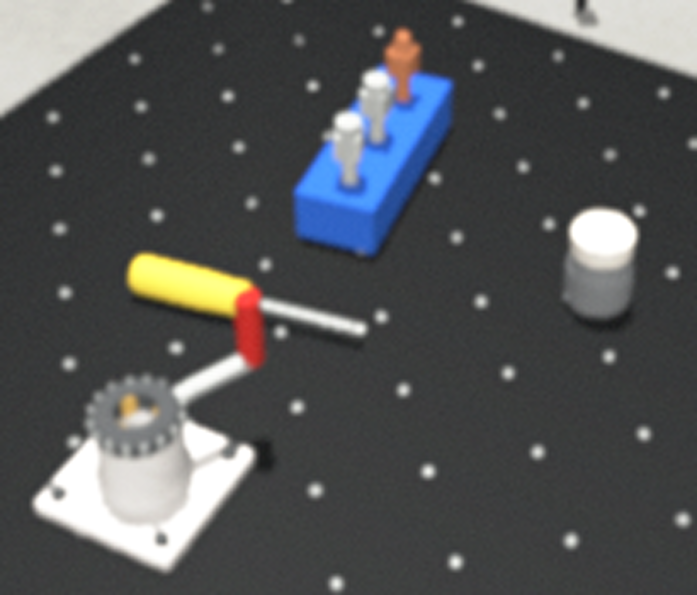

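View pics/si_z.png

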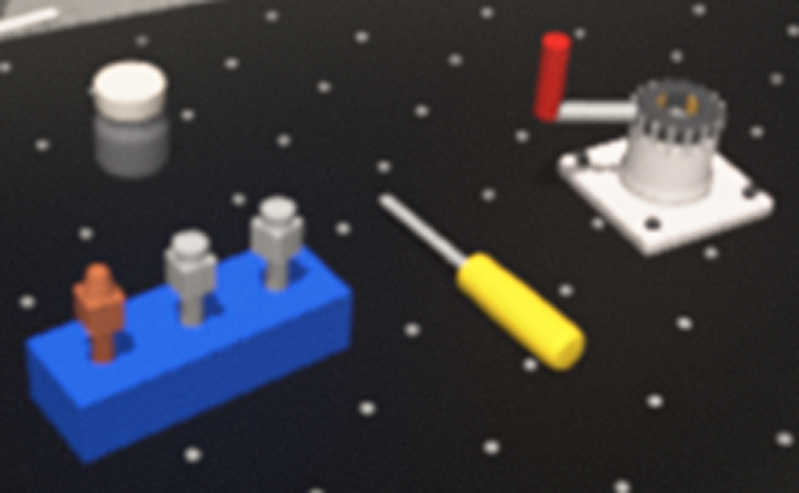

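Run:
```python
from h import *
cs,cd=calibration("scene"),calibration("side")
z=lambda x,y:(195+x/3.4,190+y/3.4); w=lambda x,y:(245+x/3.4,180+y/3.4)
for n,a,b in(("nose top",z(403,33),w(98,268)),("shank@rack top",z(403,100),w(102,360)),("nut top",z(136,410),w(681,104)),("handle c",(268.1,286.9),(407,201.4)),
 ("handle top",z(248,294),w(556,40)),("spare1 top",z(376,78),w(191,241)),("spare2 top",z(348,120),w(278,206)),("jar cap",z(603,225),w(131,80)),
 ("rack c1",z(452,82),w(28,345)),("rack c2",z(378,207),w(350,292)),("rack c3",z(297,190),w(308,248)),
 ("drv tip",z(364,329),w(386,201)),("drv end",z(138,275),w(570,350))):
    X,e=tri((cs,a),(cd,b)); print(n,X.round(1),e)
```

```text
nose top [491.3 282.6 107.4] [0.9, 0.9]
shank@rack top [491.1 283.5  44.4] [0.8, 0.8]
nut top [ 552.5 -103.8   78.9] [1.7, 1.7]
handle c [582.1 -29.5  99.6] [0.1, 0.1]
handle top [580.1 -27.2 125. ] [1.3, 1.3]
spare1 top [502.4 228.6 101.7] [0.9, 0.9]
spare2 top [514.4 174.7 101.7] [0.7, 0.7]
jar cap [704.5 199.9  72.7] [2.1, 2.1]
rack c1 [513.2 318.9  48.4] [2.0, 2.0]
rack c2 [530.1 147.2  35.2] [25.6, 25.6]
rack c3 [506.1 145.1  62.8] [14.1, 14.1]
drv tip [593.9  72.   22. ] [2.2, 2.2]
drv end [431.8  32.3  22.5] [1.2, 1.2]
```

The triangulated points agree with each other and with the given sizes: the nut top comes out near 79 (70 plus a plate of about 9) and the nose near 107. I'll move over the fixture for a wrist view.

>>> drive_tool(
  increments=[
    [1,[-0.124,0.079,0],0],
    [1,[-0.124,0.079,0],0],
    [1,[-0.124,0.079,0],0],
    [1,[-0.124,0.079,0],0],
    [1,[-0.124,0.079,0],0],
    [1,[-0.124,0.079,0],0],
    [1,[-0.124,0.079,0],0],
    [1,[-0.124,0.079,0],0],
    [1,[-0.124,0.079,0],0],
    [1,[-0.124,0.079,0],0],
    [1,[-0.124,0.079,0],0],
    [1,[-0.124,0.079,0],0],
    [1,[0,0,0],0],
    [1,[0,0,0],0],
  ],
)

```text
clock: 1.9
position: [551.0, -106.1, 241.9]
ee_rot: [-0.229, 0.973, 0.0, -0.001]
contact_force: [0.6, -0.3, -0.1]
gripper_width: 85.4
```

Run:
```python
from h import *
import pickle
s=read_state(); c=calibration("wrist"); save("wrist","w1.png"); pickle.dump((s,c),open('w1.pkl','wb'))
print(s['clock'],s['position'].round(1),s['ee_rot'].round(4),s['contact_force'].round(2))
for X in([552.5,-103.8,79],[582,-29.5,107]): print(proj(c,X))
```

```text
1.9 [ 551.  -106.1  241.9] [-2.290e-01  9.734e-01  1.000e-04 -5.000e-04] [ 0.6  -0.31 -0.13]
[319.20131045 228.57909464]
[388.32412629 311.9676371 ]
```

View pics/w1.png

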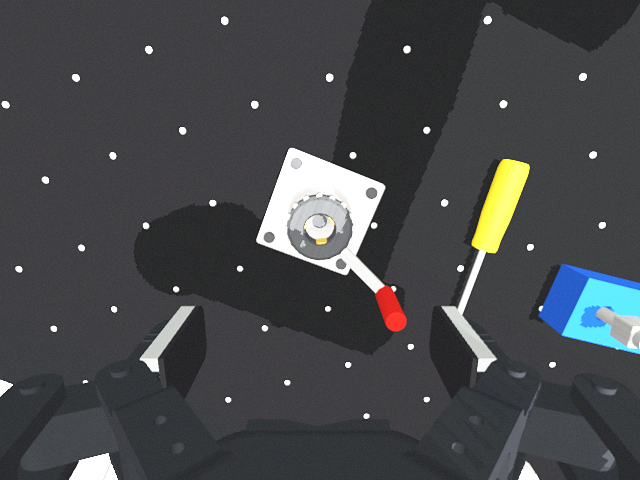

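Run:
```python
from h import *
im=load('w1.png');a=cv2.resize(im[140:340,245:420],None,fx=3.4,fy=3,interpolation=cv2.INTER_CUBIC)
a=cv2.resize(im[140:340,245:420],None,fx=3,fy=3,interpolation=cv2.INTER_CUBIC)
cv2.imwrite('pics/w1_z.png',a[:,:,::-1])
```

```text
(no output)
```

View pics/w1_z.png

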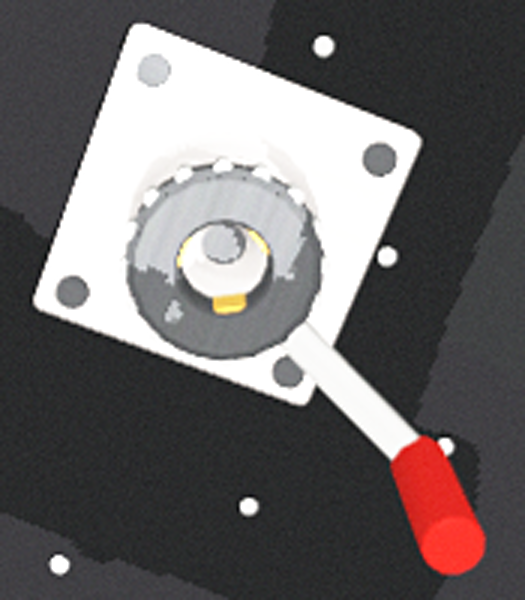

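Run:
```python
from h import *
import pickle
s,c=pickle.load(open('w1.pkl','rb'))
z=lambda x,y:(245+(x+.5)/3-.5,140+(y+.5)/3-.5)
cam=ray(c,300,200)[0];print('cam',cam.round(1))
for zp in(6,8,10,12):
    co=[onz(c,*z(*p),zp+12) for p in((137,25),(422,135),(308,405),(33,303))]
    bo=[onz(c,*z(*p),zp+12) for p in((154,70),(380,158),(288,371),(72,292))]
    L=[np.linalg.norm(co[i]-co[i-1]) for i in range(4)]
    nut=onz(c,*z(224,262),zp+70); wd=np.linalg.norm(onz(c,*z(127,262),zp+70)-onz(c,*z(321,262),zp+70))
    h=onz(c,*z(453,545),zp+115); hw=np.linalg.norm(onz(c,*z(422,545),zp+115)-onz(c,*z(484,545),zp+115))
    print(zp,np.mean(L).round(1),'corner c',np.mean(co,0).round(1),'bolt c',np.mean(bo,0).round(1),'nut',nut.round(1),wd.round(1),'h',h.round(1),hw.round(1),'r',np.linalg.norm((h-nut)[:2]).round(1),'ang',np.degrees(np.arctan2(*(h-nut)[[1,0]])).round(1))
cs,cd=calibration('scene'),calibration('side')
zs=lambda x,y:(195+x/3.4,190+y/3.4); w=lambda x,y:(245+x/3.4,180+y/3.4)
print('nut',tri((c,z(224,262)),(cs,zs(136,410)),(cd,w(681,104))))
print('htop',tri((c,z(453,545)),(cs,zs(248,294)),(cd,w(556,40))))
# plate height from dots: grid near
```

```text
cam [ 488.3 -137.2  374.7]
6 95.4 corner c [ 552.5 -103.    18. ] bolt c [ 553.8 -102.9   18. ] nut [ 551.9 -104.    76. ] 52.3 h [581.3 -26.6 121. ] 15.3 r 82.8 ang 69.2
8 94.8 corner c [ 552.2 -103.2   20. ] bolt c [ 553.5 -103.1   20. ] nut [ 551.5 -104.2   78. ] 51.9 h [580.6 -27.4 123. ] 15.1 r 82.1 ang 69.3
10 94.3 corner c [ 551.8 -103.4   22. ] bolt c [ 553.1 -103.3   22. ] nut [ 551.1 -104.4   80. ] 51.6 h [579.8 -28.3 125. ] 15.0 r 81.4 ang 69.3
12 93.8 corner c [ 551.4 -103.6   24. ] bolt c [ 552.7 -103.5   24. ] nut [ 550.7 -104.6   82. ] 51.2 h [579.1 -29.2 127. ] 14.9 r 80.6 ang 69.3
nut (array([ 552.02882582, -103.87660153,   78.73781664]), [0.8, 2.1, 1.4])
htop (array([580.1730801 , -27.54522046, 124.84929825]), [0.7, 1.7, 1.0])
```

Axis ≈ (552, -103.7), plate top ≈ 8–9, and the handle is at about 69° with r ≈ 81, which agrees with the 80 mm given. Next is the rack.

>>> drive_tool(
  increments=[
    [1,[-0.04,0.125,0],0],
    [1,[-0.04,0.125,0],0],
    [1,[-0.04,0.125,0],0],
    [1,[-0.04,0.125,0],0],
    [1,[-0.04,0.125,0],0],
    [1,[-0.04,0.125,0],0],
    [1,[-0.04,0.125,0],0],
    [1,[-0.04,0.125,0],0],
    [1,[-0.04,0.125,0],0],
    [1,[-0.04,0.125,0],0],
    [1,[0,0,0],-0.0825],
    [1,[0,0,0],-0.0825],
    [1,[0,0,0],-0.0825],
    [1,[0,0,0],-0.0825],
    [1,[0,0,0],-0.0825],
    [1,[0,0,0],-0.0825],
    [1,[0,0,0],-0.0825],
    [1,[0,0,0],-0.0825],
    [1,[0,0,0],0],
    [1,[0,0,0],0],
  ],
)

```text
clock: 4.45
position: [491.9, 282.5, 242.4]
ee_rot: [0.777, -0.63, -0.0, -0.0]
contact_force: [-0.2, -0.7, -0.3]
gripper_width: 85.6
```

Run:
```python
from h import *
import pickle
s=read_state(); c=calibration("wrist"); save("wrist","w2.png"); pickle.dump((s,c),open('w2.pkl','wb'))
print(s['clock'],s['position'].round(1),s['ee_rot'].round(4),s['contact_force'].round(2),s['joints'].round(2))
im=load('w2.png');print([b[:2] for b in blobs(mask(im,(3,110,60),(14,255,255)))])
```

```text
4.45 [491.9 282.5 242.4] [ 0.7766 -0.63   -0.     -0.    ] [-0.17 -0.73 -0.31] [ 0.81  0.29 -0.14 -0.   -1.15 -0.6 ]
[([308, 211, 27, 33, 746], [320.7, 227.4])]
```

View pics/w2.png

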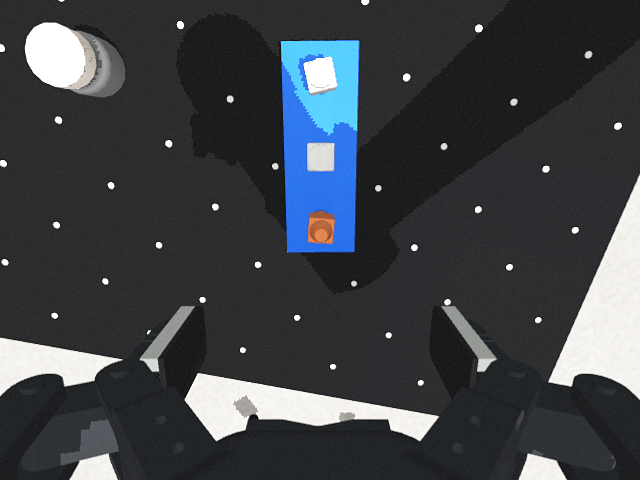

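Run:
```python
from h import *
import pickle
s,c=pickle.load(open('w2.pkl','rb'))
im=load('w2.png');a=cv2.resize(im[195:260,270:370],None,fx=8,fy=8,interpolation=cv2.INTER_CUBIC)
cv2.imwrite('pics/w2_z.png',a[:,:,::-1])
m=mask(im,(3,110,60),(14,255,255)); b=blobs(m)[0]
p=cv2.findNonZero(b[2].astype(np.uint8)); print(cv2.minAreaRect(p))
z=8.5
for n,u,v,h in(("nose",320.7,236,96),("collar c est",321,231,83)): print(n,onz(c,u,v,z+h).round(1))
for y in([491.9,282.5,z+h] for h in(96,83)): print(proj(c,y).round(1))
# rack edges direction
mb=mask(im,(95,120,60),(125,255,255)); k=max(blobs(mb),key=lambda b:b[0][4]); 
co=[onz(c,u,v,z+40)[:2].round(1) for u,v in((281,41),(358.5,41),(355,252),(288,252))]; print(co)
print('tool y ang',np.degrees(np.arctan2(c['R'][0][1],c['R'][0][0])))
```

```text
((320.8965759277344, 226.7413787841797), (25.16278076171875, 31.39119529724121), 4.763641834259033)
nose [489.6 284.  104.5]
collar c est [489.4 283.4  91.5]
[318.1 233.5]
[318.  229.3]
[array([548.7, 151.8]), array([489.9, 139.5]), array([452.7, 306.7]), array([511.8, 319.1])]
tool y ang -168.14291689101887
```

View pics/w2_z.png

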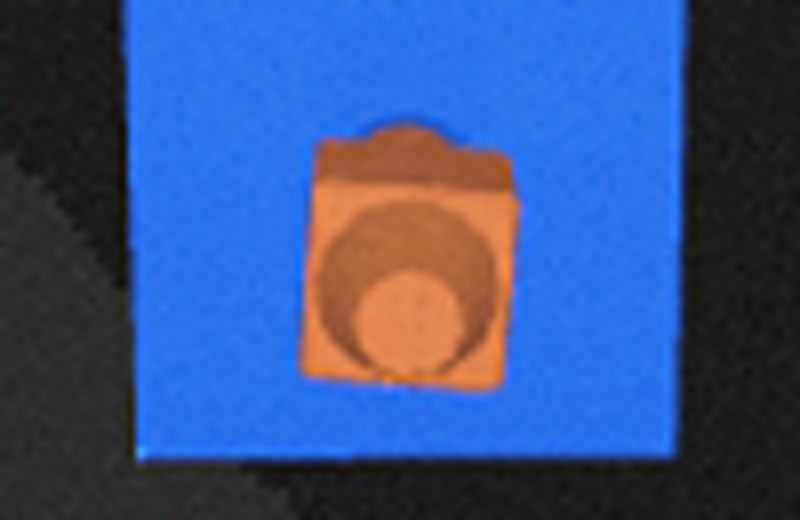

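The collar is turned about 4° relative to the tool, and the electrode sits about 1.6 mm in +y and -1.5 mm in x of the tool. I'll correct both, descend, then grip.

>>> drive_tool(
  increments=[
    [1,[-0.005,0.0055,0.08],0.035],
    [1,[0,0,0.12],0],
    [1,[0,0,0.12],0],
    [1,[0,0,0.12],0],
    [1,[0,0,0.08],0],
    [1,[0,0,0.036],0],
    [1,[0,0,0],0],
    [1,[0,0,0],0],
  ],
)

```text
clock: 5.5
position: [490.5, 284.9, 76.7]
ee_rot: [0.755, -0.656, 0.0, -0.001]
contact_force: [-0.7, -0.1, 0.5]
gripper_width: 85.1
```

Run:
```python
from h import *
import pickle
s=read_state(); c=calibration("wrist"); save("wrist","w3.png"); pickle.dump((s,c),open('w3.pkl','wb'))
print(s['clock'],s['position'].round(1),s['contact_force'].round(2))
```

```text
5.5 [490.5 284.9  76.7] [-0.75 -0.1   0.47]
```

View pics/w3.png

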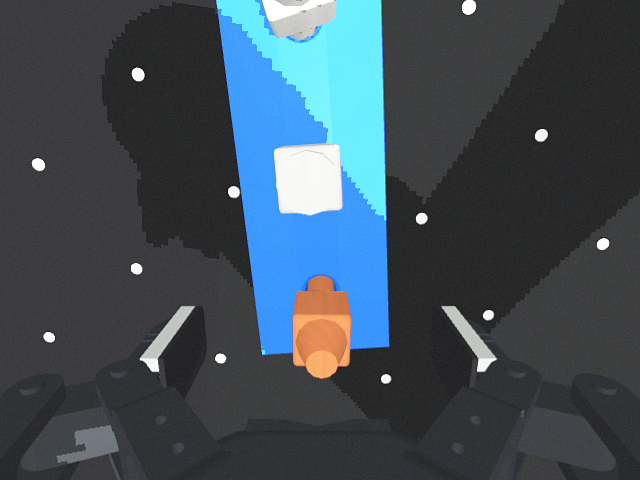

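Run:
```python
from h import *
import pickle
s,c=pickle.load(open('w3.pkl','rb'))
print('nose',onz(c,321,364,104.5).round(1), 'nose near edge z',onz(c,321,378,104.5).round(1))
print('collar front bottom',onz(c,321,316,91.5).round(1),onz(c,293.5,316,91.5).round(1),onz(c,350.5,316,91.5).round(1))
x,y=s['position'][:2]; print([proj(c,[x,y,h]).round(1).tolist() for h in(70,91.5,104.5)])
c2=pickle.load(open('w2.pkl','rb'))[1]
print(tri((c,(321,364)),(c2,(320.7,236))), tri((c,(321,364)),(c2,(320.7,236)),(calibration('scene'),(313.5,199.7)),(calibration('side'),(273.8,258.8))))
```

```text
nose [489.8 284.4 104.5] nose near edge z [489.  289.5 104.5]
collar front bottom [491.1 274.4  91.5] [500.4 275.7  91.5] [481.2 272.9  91.5]
[[318.4, 315.1], [318.4, 343.3], [318.5, 365.1]]
(array([489.78271802, 283.68825017, 105.56483891]), [0.1, 0.1]) (array([490.408458  , 282.83001448, 107.51775259]), [0.5, 0.7, 1.3, 0.8])
```

>>> drive_tool(
  increments=[
    [1,[0,0.0025,0],0],
    [-1,[0,0,0],0],
    [-1,[0,0,0],0],
    [-1,[0,0,0],0],
    [-1,[0,0,0],0],
    [-1,[0,0,0],0],
    [-1,[0,0,0],0],
  ],
)

```text
clock: 6.42
position: [489.3, 284.4, 75.7]
ee_rot: [0.755, -0.655, 0.0, -0.0]
contact_force: [0.2, -0.7, 0.9]
gripper_width: 18.7
```

>>> drive_tool(
  increments=[
    [-1,[0,0,-0.03],0],
    [-1,[0,0,-0.06],0],
    [-1,[0,0,-0.08],0],
    [-1,[0,0,-0.1],0],
    [-1,[0,0,-0.1],0],
    [-1,[0,0,-0.1],0],
    [-1,[0,0,-0.03],0],
    [-1,[0,0,0],0],
  ],
)

```text
clock: 7.42
position: [488.7, 284.1, 225.4]
ee_rot: [0.755, -0.656, -0.0, 0.0]
contact_force: [-0.1, -0.5, -1.4]
gripper_width: 18.9
```

Run:
```python
from h import *
import pickle
s=read_state(); c=calibration("wrist"); save("wrist","w4.png"); pickle.dump((s,c),open('w4.pkl','wb'))
print(s['clock'],s['position'].round(1),s['contact_force'].round(2),s['wrist_torque'].round(3),s['gripper_width'])
```

```text
7.425 [488.7 284.1 225.4] [-0.11 -0.51 -1.43] [-0.037  0.06   0.012] 18.917399654910906
```

View pics/w4.png

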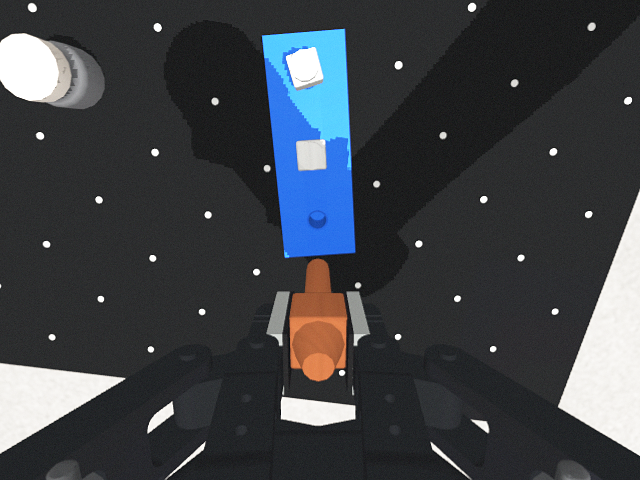

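Run:
```python
from h import *
import pickle
s,c=pickle.load(open('w4.pkl','rb'))
im=load('w4.png');a=cv2.resize(im[245:390,255:385],None,fx=4,fy=4,interpolation=cv2.INTER_CUBIC)
cv2.imwrite('pics/w4_z.png',a[:,:,::-1])
x,y,z=s['position']
print([proj(c,[x,y,z+d]).round(1).tolist() for d in(-63,-60,-6,16,28)])
tx=-c['R'][1]; 
for n,u,v,d in(("nose",318,367,28.5),("collar top corner L",290.5,322,15.5),("R",347,321,15.5),("tip far edge",317.5,259,-58)):
    p=onz(c,u,v,z+d)-[x,y,0]; Y=np.array([c['R'][0][0],c['R'][0][1]]);X=np.array([Y[1]*-1,Y[0]]) ; print(n,'ty',(p[:2]@Y).round(1),'tx',(p[:2]@np.array([-Y[1],Y[0]])).round(1))
```

```text
[[318.1, 267.8], [318.1, 269.7], [318.4, 315.8], [318.5, 345.1], [318.7, 365.3]]
nose ty -0.2 tx -0.3
collar top corner L ty -9.6 tx 8.6
R ty 9.7 tx 9.0
tip far edge ty -0.3 tx 6.8
```

View pics/w4_z.png

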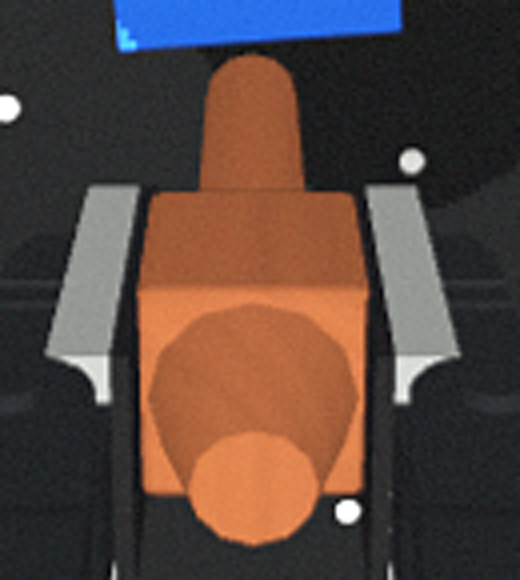

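>>> drive_tool(
  increments=[
    [-1,[0.131,-0.003,0],0],
    [-1,[0.131,-0.003,0],0],
    [-1,[0.131,-0.003,0],0],
    [-1,[0.131,-0.003,0],0],
    [-1,[0.131,-0.003,0],0],
    [-1,[0.131,-0.003,0],0],
    [-1,[0.131,-0.003,0],0],
    [-1,[0.131,-0.003,0],0],
    [-1,[0.131,-0.003,0],0],
    [-1,[0.131,-0.003,0],0],
    [-1,[0,0,0.06],0],
    [-1,[0,0,0.06],0],
    [-1,[0,0,0],0],
    [-1,[0,0,0],0],
  ],
)

```text
clock: 9.22
position: [553.3, -103.6, 189.3]
ee_rot: [0.755, -0.655, -0.0, 0.0]
contact_force: [-0.1, 0.3, -1.6]
gripper_width: 18.9
```

Run:
```python
from h import *
import pickle
s=read_state(); c=calibration("wrist"); save("wrist","w5.png"); pickle.dump((s,c),open('w5.pkl','wb'))
save("side","s5.png"); save("scene","c5.png")
print(s['clock'],s['position'].round(1),s['contact_force'].round(2),s['wrist_torque'].round(3),s['gripper_width'])
a=cv2.resize(load('w5.png')[140:390,220:420],None,fx=2.4*1.25,fy=2.4,interpolation=cv2.INTER_CUBIC)
a=cv2.resize(load('w5.png')[150:390,220:420],None,fx=2.5,fy=2.5,interpolation=cv2.INTER_CUBIC)
cv2.imwrite('pics/w5_z.png',a[:,:,::-1])
a=cv2.resize(load('s5.png')[100:270,350:500],None,fx=3.5,fy=3.5,interpolation=cv2.INTER_CUBIC)
cv2.imwrite('pics/s5_z.png',a[:,:,::-1])
a=cv2.resize(load('c5.png')[200:370,160:310],None,fx=3.5,fy=3.5,interpolation=cv2.INTER_CUBIC)
cv2.imwrite('pics/c5_z.png',a[:,:,::-1])
```

```text
9.225 [ 553.3 -103.6  189.3] [-0.15  0.32 -1.62] [ 0.015 -0.042 -0.033] 18.875436005392924
```

View pics/w5_z.png

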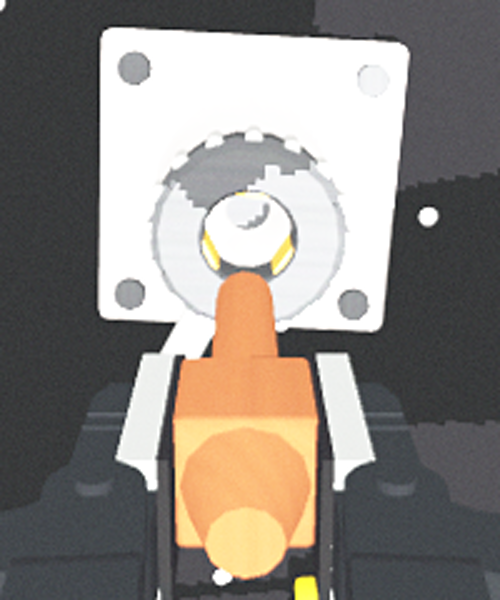

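View pics/s5_z.png

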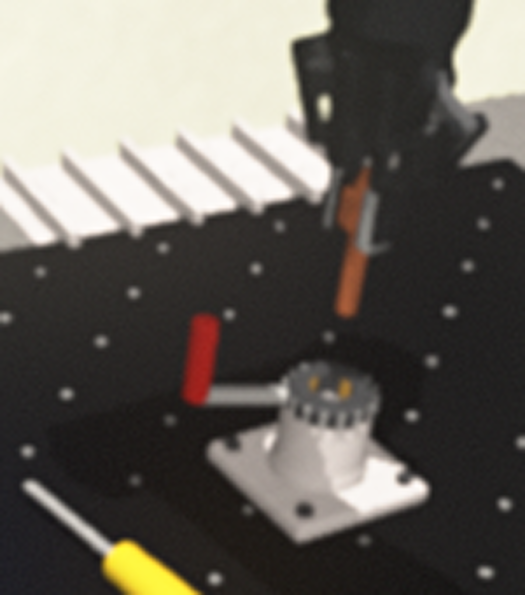

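View pics/c5_z.png

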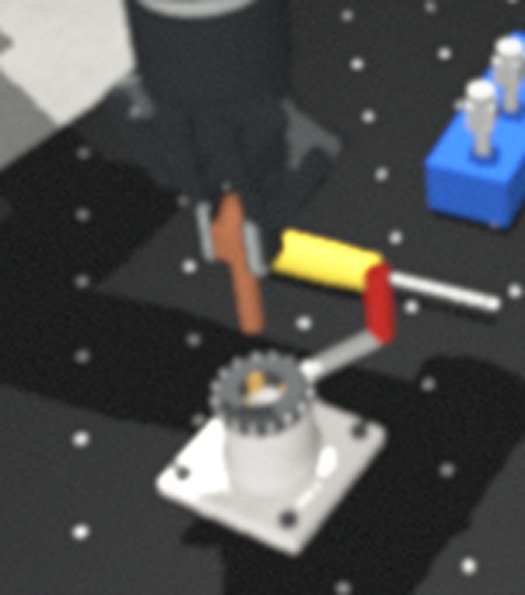

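Run:
```python
from h import *
import pickle
s,c=pickle.load(open('w5.pkl','rb'))
z=lambda x,y:(220+(x+.5)/2.5-.5,150+(y+.5)/2.5-.5)
cs,cd=calibration('scene'),calibration('side')
zd=lambda x,y:(350+x/3.5,100+y/3.5); zs=lambda x,y:(160+x/3.5,200+y/3.5)
zp=8.7
bo=np.array([onz(c,*z(*p),zp+12) for p in((134,67),(373,79),(353,304),(130,293))])
co=np.array([onz(c,*z(*p),zp+12) for p in((101,28),(409,43),(383,332),(98,318))])
print('bolts',bo.mean(0).round(1),'corners',co.mean(0).round(1))
print('nut LR',onz(c,*z(150,228),zp+70).round(1),onz(c,*z(345,228),zp+70).round(1),'op',onz(c,*z(201,230),zp+70).round(1),onz(c,*z(298,230),zp+70).round(1))
x,y,zt=s['position']; ze=zt-61.5
print('tip LR', onz(c,*z(216,300),ze+8).round(1),onz(c,*z(273,300),ze+8).round(1),'tipfar',onz(c,*z(244,271),ze+3).round(1))
print('expected nut centre px zoom at axis', [((proj(c,[552.2,-103.7,h])-[220,150])*2.5).round(1).tolist() for h in(zp+70,zp+12)])
# side/scene: tip end and nut centre offset
for n,cc,tip,nut in(("side",cd,zd(345,313),zd(333,389)),("scene",cs,zs(251,329),zs(262,393))):
    print(n,'tip ray at ze',onz(cc,*tip,ze).round(1),'nut',onz(cc,*nut,zp+70).round(1))
```

```text
bolts [ 552.4 -102.4   20.7] corners [ 552.5 -103.5   20.7]
nut LR [ 578.8 -102.    78.7] [ 527.4 -109.3   78.7] op [ 565.3 -103.3   78.7] [ 539.7 -107.    78.7]
tip LR [ 559.9 -105.1  135.8] [ 548.1 -106.8  135.8] tipfar [ 554.7 -110.6  130.8]
expected nut centre px zoom at axis [[249.1, 234.6], [248.0, 185.2]]
side tip ray at ze [ 555.  -106.3  127.8] nut [ 549.8 -103.8   78.7]
scene tip ray at ze [ 554.2 -105.1  127.8] nut [ 556.1 -106.    78.7]
```

>>> drive_tool(
  increments=[
    [-1,[0,0.0023,0.05],0],
    [-1,[0,0,0.05],0],
    [-1,[0,0,0.04],0],
    [-1,[0,0,0.02],0],
    [-1,[0,0,0.02],0],
    [-1,[0,0,0.01],0],
    [-1,[0,0,0],0],
  ],
)

```text
clock: 10.25
position: [552.6, -103.7, 132.5]
ee_rot: [0.755, -0.656, 0.0, -0.0]
contact_force: [-0.1, 0.9, -0.7]
gripper_width: 18.9
```

>>> drive_tool(
  increments=[
    [-1,[0,0,0.01],0],
    [-1,[0,0,0.01],0],
    [-1,[0,0,0.007],0],
    [-1,[0,0,0.007],0],
  ],
)

```text
clock: 10.75
position: [552.5, -103.7, 122.2]
ee_rot: [0.755, -0.656, 0.0, 0.0]
contact_force: [-0.0, -0.3, -1.4]
gripper_width: 18.8
```

>>> drive_tool(
  increments=[
    [-1,[0,0,0.007],0],
    [-1,[0,0,0.007],0],
    [-1,[0,0,0.007],0],
  ],
)

```text
clock: 11.12
position: [552.6, -103.7, 115.9]
ee_rot: [0.755, -0.656, 0.0, -0.0]
contact_force: [0.3, -0.3, -0.9]
gripper_width: 19.0
```

>>> drive_tool(
  increments=[
    [-1,[0,0,0.006],0],
    [-1,[0,0,0.006],0],
  ],
)

```text
clock: 11.38
position: [552.5, -103.5, 112.6]
ee_rot: [0.755, -0.656, -0.0, -0.0]
contact_force: [-1.2, 3.1, 0.4]
gripper_width: 18.9
```

>>> drive_tool(
  increments=[
    [-1,[-0.0027,0.0005,0],0],
    [-1,[0,0,0.003],0],
    [-1,[0,0,0],0],
  ],
)

```text
clock: 11.75
position: [552.2, -103.0, 111.4]
ee_rot: [0.755, -0.656, -0.0, 0.0]
contact_force: [-0.4, 0.9, -1.3]
gripper_width: 18.8
```

Centring removed the side force. I'll keep going down.

>>> drive_tool(
  increments=[
    [-1,[-0.001,0.0005,0.005],0],
    [-1,[0,0,0.005],0],
    [-1,[0,0,0.005],0],
  ],
)

```text
clock: 12.12
position: [552.2, -102.8, 107.3]
ee_rot: [0.755, -0.655, 0.0, 0.0]
contact_force: [-2.3, 0.1, 3.7]
gripper_width: 19.0
```

>>> drive_tool(
  increments=[
    [-1,[0,0.0013,0.004],0],
    [-1,[0,0,0.004],0],
    [-1,[0,0,0.004],0],
  ],
)

```text
clock: 12.5
position: [552.0, -102.8, 103.8]
ee_rot: [0.755, -0.655, 0.0, -0.0]
contact_force: [-1.0, -0.2, 4.4]
gripper_width: 19.1
```

>>> drive_tool(
  increments=[
    [-1,[0,0.0008,0.004],0],
    [-1,[0,0,0.004],0],
    [-1,[0,0,0.004],0],
  ],
)

```text
clock: 12.88
position: [552.0, -102.7, 99.9]
ee_rot: [0.755, -0.655, 0.0, -0.0]
contact_force: [0.5, 0.5, 3.6]
gripper_width: 19.3
```

>>> drive_tool(
  increments=[
    [-1,[0,0,0.003],0],
    [-1,[0,0,0.003],0],
    [-1,[0,0,0.002],0],
  ],
)

```text
clock: 13.25
position: [551.9, -102.7, 97.5]
ee_rot: [0.755, -0.655, 0.0, -0.0]
contact_force: [2.0, -0.7, 3.7]
gripper_width: 19.2
```

>>> drive_tool(
  increments=[
    [-1,[0,-0.0007,0.002],0],
    [-1,[0,0,0.002],0],
  ],
)

```text
clock: 13.5
position: [552.0, -102.8, 96.6]
ee_rot: [0.755, -0.655, 0.0, -0.0]
contact_force: [1.5, 1.0, 7.9]
gripper_width: 19.1
```

>>> drive_tool(
  increments=[
    [-1,[0,0,0.0015],0],
    [-1,[0,0,0],0],
  ],
)

```text
clock: 13.75
position: [552.0, -102.8, 96.6]
ee_rot: [0.755, -0.655, 0.0, -0.0]
contact_force: [0.0, 0.9, 7.3]
gripper_width: 19.3
```

>>> drive_tool(
  increments=[
    [-1,[0,0,0.002],0],
    [-1,[0,0,0],0],
  ],
)

```text
clock: 14.0
position: [552.0, -102.8, 96.6]
ee_rot: [0.755, -0.655, 0.001, -0.0]
contact_force: [-0.6, 0.1, 9.8]
gripper_width: 18.8
```

>>> drive_tool(
  increments=[
    [0,[0,0,-0.001],0],
    [0.1,[0,0,0],0],
    [0.2,[0,0,0],0],
    [0.2,[0,0,0],0],
    [0.2,[0,0,-0.02],0],
    [0.2,[0,0,-0.06],0],
    [0.2,[0,0,-0.1],0],
    [0.2,[0,0,-0.12],0],
    [0.2,[0,0,-0.12],0],
    [0.2,[0,0,0],0],
    [0.2,[0,0,0],0],
  ],
)

```text
clock: 15.38
position: [551.2, -102.6, 221.2]
ee_rot: [0.755, -0.656, -0.0, -0.0]
contact_force: [-1.0, 0.4, -1.0]
gripper_width: 51.3
```

Run:
```python
from h import *
import pickle
s=read_state(); c=calibration("wrist"); save("wrist","w6.png"); pickle.dump((s,c),open('w6.pkl','wb'))
print(s['clock'],s['position'].round(1),s['contact_force'].round(2),s['wrist_torque'].round(3),s['gripper_width'])
```

```text
15.375 [ 551.2 -102.6  221.2] [-1.02  0.44 -1.03] [-0.01   0.031  0.026] 51.26026210379582
```

View pics/w6.png

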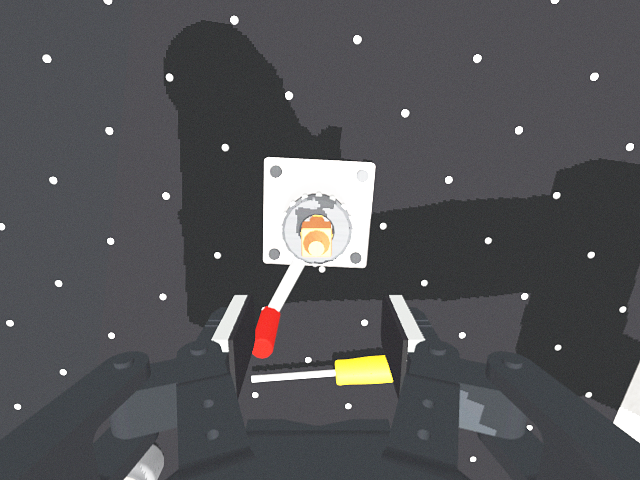

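Run:
```python
from h import *
import pickle
s,c=pickle.load(open('w6.pkl','rb'))
zp=8.7
im=load('w6.png')
a=cv2.resize(im[190:370,240:390],None,fx=3.3,fy=3.3,interpolation=cv2.INTER_CUBIC);cv2.imwrite('pics/w6_z.png',a[:,:,::-1])
for h in(115,117,119,125): print(h,'nose expected px',proj(c,[552,-102.8,zp+h]).round(1))
h=onz(c,262.5,347.5,zp+115);print('handle',h.round(1)); d=(h-[552,-102.8,0])[:2]; print(np.linalg.norm(d).round(1),np.degrees(np.arctan2(d[1],d[0])).round(1))
```

```text
115 nose expected px [316.7 248.9]
117 nose expected px [316.7 249.9]
119 nose expected px [316.7 250.8]
125 nose expected px [316.7 253.7]
handle [579.  -27.8 123.7]
79.7 70.2
```

View pics/w6_z.png

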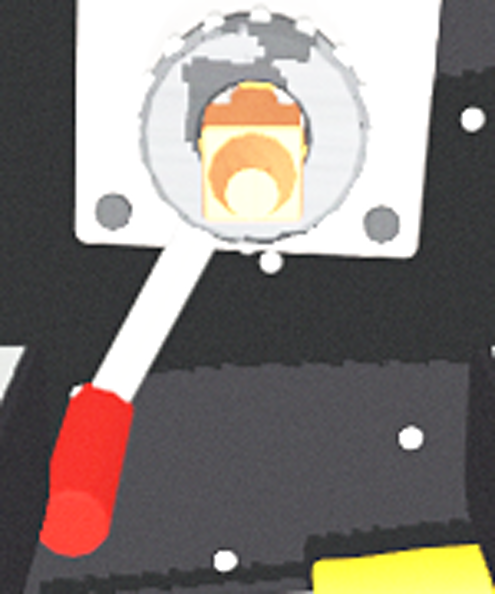

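The electrode stands home, and its nose sits within 2 px of where a home electrode should show. I'll move over the red handle with the jaws along the tangent.

>>> drive_tool(
  increments=[
    [0.2,[-0.0782,-0.0422,0],0],
    [0.2,[-0.0782,-0.0422,0],0],
    [0.2,[-0.0782,-0.0422,0],0],
    [0.2,[0,0,0],0.0815],
    [0.2,[0,0,0],0.0815],
    [0.2,[0,0,0],0.0815],
    [0.2,[0,0,0],0],
    [0.2,[0,0,0],0],
  ],
)

```text
clock: 16.42
position: [579.1, -27.8, 220.7]
ee_rot: [-0.575, 0.818, 0.0, -0.001]
contact_force: [-0.6, 0.3, -0.2]
gripper_width: 51.4
```

Run:
```python
from h import *
import pickle
s=read_state(); c=calibration("wrist"); save("wrist","w7.png"); pickle.dump((s,c),open('w7.pkl','wb'))
print(s['clock'],s['position'].round(1),s['contact_force'].round(2),s['wrist_torque'].round(3),s['gripper_width'],s['joints'].round(2))
im=load('w7.png');print([b[:2] for b in blobs(mask(im,(0,180,60),(3,255,255)))])
x,y=s['position'][:2];print(proj(c,[x,y,123.7]).round(1))
```

```text
16.425 [579.1 -27.8 220.7] [-0.64  0.32 -0.23] [-0.03   0.     0.004] 51.366424526963044 [ 0.23  0.33 -0.14 -0.   -1.11 -0.58]
[([304, 222, 26, 41, 834], [316.5, 242.3])]
[317.7 249.7]
```

View pics/w7.png

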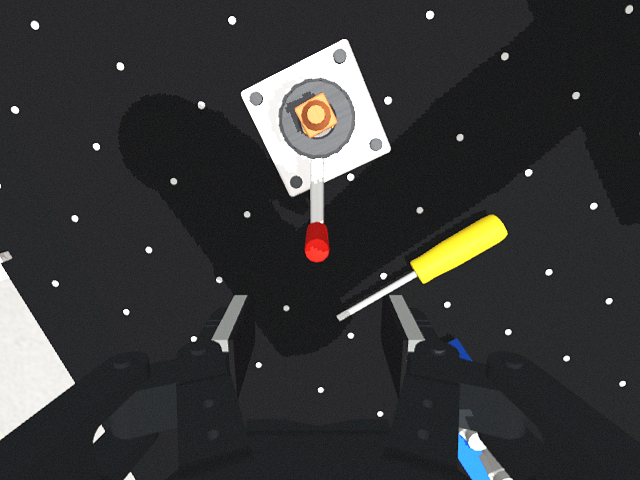

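The handle's top is right under the tool, at (316.5,250) against an expected (317.7,250), and the lever is in line with it. I'll descend to straddle it and close loosely.

>>> drive_tool(
  increments=[
    [0.2,[0,0,0.1],0],
    [0.2,[0,0,0.1],0],
    [0.2,[0,0,0.1],0],
    [0.2,[0,0,0.07],0],
    [0.2,[0,0,0.04],0],
    [-0.3,[0,0,0],0],
    [-0.45,[0,0,0],0],
    [-0.45,[0,0,0],0],
    [-0.45,[0,0,0],0],
  ],
)

```text
clock: 17.6
position: [579.7, -27.7, 99.2]
ee_rot: [-0.574, 0.819, -0.0, 0.001]
contact_force: [0.6, 0.4, 0.2]
gripper_width: 23.2
```

Run:
```python
from h import *
import pickle
s=read_state(); c=calibration("wrist"); save("wrist","w8.png"); pickle.dump((s,c),open('w8.pkl','wb'))
print(s['clock'],s['position'].round(1),s['contact_force'].round(2),s['wrist_torque'].round(3),s['gripper_width'],s['joints'].round(2))
```

```text
17.6 [579.7 -27.7  99.2] [0.61 0.37 0.2 ] [ 0.001  0.021 -0.023] 23.23949960478463 [ 0.23  0.45 -0.29  0.   -0.83 -0.58]
```

View pics/w8.png

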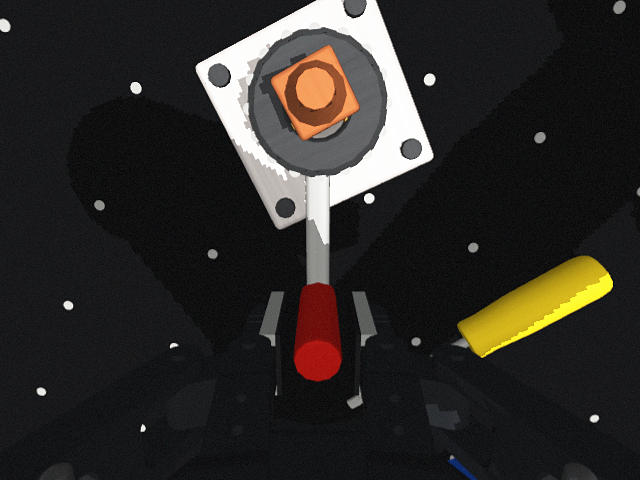

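The post stands between the pads with slack on both sides. I'll start turning clockwise on the 80 mm arc.

>>> drive_tool(
  increments=[
    [-0.45,[0.0003,-0.0133,0],0.025],
    [-0.45,[0.0003,-0.0133,0],0.025],
    [-0.45,[0.0003,-0.0133,0],0.025],
    [-0.45,[0.0003,-0.0133,0],0.025],
  ],
)

```text
clock: 18.15
position: [592.0, -33.9, 98.5]
ee_rot: [-0.489, 0.873, 0.001, -0.001]
contact_force: [-4.2, 4.6, 4.4]
gripper_width: 23.5
```

```bash
cat >> h.py <<'E'
def turn():
    s=read_state(); qx,qy=s['ee_rot'][:2]; ty=np.array([2*qx*qy,qy*qy-qx*qx]); tx=np.array([qx*qx-qy*qy,2*qx*qy])
    p=s['position'][:2]; d=p-[552,-102.8]; F=s['contact_force']
    print('t',round(s['clock'],2),'th_pos',round(float(np.degrees(np.arctan2(d[1],d[0]))),1),'r',round(float(np.hypot(*d)),1),'th_tool',round(float(np.degrees(np.arctan2(-tx[1],-tx[0]))),1),'resist',round(float(F[:2]@ty),2),'rad(in+)',round(float(F[:2]@tx),2),'Fz',round(float(F[2]),2),'Mz',round(float(s['wrist_torque'][2]),3),'w',round(s['gripper_width'],1))
E
python3 -c "from h import *; turn()"
```

```text
t 18.15 th_pos 59.8 r 79.7 th_tool 58.5 resist 5.97 rad(in+) -1.71 Fz 4.43 Mz 0.028 w 23.5
```

>>> drive_tool(
  increments=[
    [-0.45,[0.0003,-0.0133,0],0.025],
    [-0.45,[0.0003,-0.0133,0],0.025],
  ],
)

```text
clock: 18.4
position: [598.8, -38.3, 98.5]
ee_rot: [-0.444, 0.896, 0.001, -0.001]
contact_force: [-4.0, 3.5, 2.5]
gripper_width: 23.7
```

```bash
python3 -c "from h import *; turn()"
```

```text
t 18.4 th_pos 54.1 r 79.7 th_tool 52.8 resist 5.36 rad(in+) -0.36 Fz 2.46 Mz 0.014 w 23.7
```

>>> drive_tool(
  increments=[
    [-0.45,[0.0003,-0.0133,0],0.025],
    [-0.45,[0.0003,-0.0133,0],0.025],
  ],
)

```text
clock: 18.65
position: [605.1, -43.2, 98.5]
ee_rot: [-0.399, 0.917, 0.001, -0.001]
contact_force: [-3.2, 5.3, 3.0]
gripper_width: 23.6
```

```bash
python3 -c "from h import *; turn()"
```

```text
t 18.65 th_pos 48.3 r 79.8 th_tool 47.0 resist 5.97 rad(in+) -1.72 Fz 3.0 Mz -0.063 w 23.6
```

>>> drive_tool(
  increments=[
    [-0.45,[0.0002,-0.0093,0],0.0175],
    [-0.45,[0.0002,-0.0093,0],0.0175],
  ],
)

```text
clock: 18.9
position: [609.3, -47.1, 98.6]
ee_rot: [-0.367, 0.93, 0.001, -0.001]
contact_force: [-3.3, 5.3, 2.3]
gripper_width: 23.5
```

```bash
python3 -c "from h import *; turn()"
```

```text
t 18.9 th_pos 44.2 r 79.9 th_tool 43.1 resist 6.13 rad(in+) -1.21 Fz 2.28 Mz -0.01 w 23.5
```

>>> drive_tool(
  increments=[
    [-0.45,[0.0001,-0.008,0],0.015],
    [-0.45,[0.0001,-0.008,0],0.015],
  ],
)

```text
clock: 19.15
position: [612.6, -50.6, 98.6]
ee_rot: [-0.339, 0.941, 0.001, -0.001]
contact_force: [-3.4, 4.7, 3.9]
gripper_width: 23.5
```

```bash
python3 -c "from h import *; turn()"
```

```text
t 19.15 th_pos 40.8 r 80.0 th_tool 39.6 resist 5.78 rad(in+) -0.39 Fz 3.89 Mz -0.016 w 23.5
```

>>> drive_tool(
  increments=[
    [-0.45,[0.0001,-0.008,0],0.015],
    [-0.45,[0.0001,-0.008,0],0.015],
  ],
)

```text
clock: 19.4
position: [615.6, -54.3, 98.6]
ee_rot: [-0.311, 0.951, 0.001, -0.001]
contact_force: [-2.8, 5.3, 2.8]
gripper_width: 23.8
```

```bash
python3 -c "from h import *; turn()"
```

```text
t 19.4 th_pos 37.3 r 80.0 th_tool 36.2 resist 5.97 rad(in+) -0.87 Fz 2.8 Mz -0.029 w 23.8
```

>>> drive_tool(
  increments=[
    [-0.45,[0.0001,-0.008,0],0.015],
    [-0.45,[0.0001,-0.008,0],0.015],
  ],
)

```text
clock: 19.65
position: [618.5, -58.1, 98.6]
ee_rot: [-0.282, 0.959, 0.001, -0.001]
contact_force: [-3.8, 5.0, 2.7]
gripper_width: 23.6
```

```bash
python3 -c "from h import *; turn()"
```

```text
t 19.65 th_pos 33.9 r 80.1 th_tool 32.8 resist 6.3 rad(in+) 0.5 Fz 2.74 Mz -0.077 w 23.6
```

>>> drive_tool(
  increments=[
    [-0.45,[0.0001,-0.008,0],0.015],
    [-0.45,[0.0001,-0.008,0],0.015],
  ],
)

```text
clock: 19.9
position: [621.1, -62.2, 98.6]
ee_rot: [-0.253, 0.967, 0.001, -0.0]
contact_force: [-2.5, 5.0, 1.9]
gripper_width: 23.6
```

```bash
python3 -c "from h import *; turn()"
```

```text
t 19.9 th_pos 30.4 r 80.2 th_tool 29.3 resist 5.62 rad(in+) -0.29 Fz 1.85 Mz -0.054 w 23.6
```

>>> drive_tool(
  increments=[
    [-0.45,[0.0002,-0.008,0],0.015],
    [-0.45,[0.0002,-0.008,0],0.015],
  ],
)

```text
clock: 20.15
position: [623.5, -66.4, 98.6]
ee_rot: [-0.224, 0.975, 0.001, -0.0]
contact_force: [-2.9, 5.2, 1.4]
gripper_width: 23.3
```

```bash
python3 -c "from h import *; turn()"
```

```text
t 20.15 th_pos 27.0 r 80.2 th_tool 25.9 resist 5.91 rad(in+) 0.35 Fz 1.42 Mz -0.014 w 23.3
```

>>> drive_tool(
  increments=[
    [-0.45,[0.0002,-0.008,0],0.015],
    [-0.45,[0.0002,-0.008,0],0.015],
  ],
)

```text
clock: 20.4
position: [625.6, -70.7, 98.6]
ee_rot: [-0.195, 0.981, 0.001, -0.0]
contact_force: [-0.7, 5.5, 2.6]
gripper_width: 23.5
```

```bash
python3 -c "from h import *; turn()"
```

```text
t 20.4 th_pos 23.6 r 80.3 th_tool 22.5 resist 5.38 rad(in+) -1.49 Fz 2.59 Mz 0.017 w 23.5
```

>>> drive_tool(
  increments=[
    [-0.45,[0.0002,-0.008,0],0.015],
    [-0.45,[0.0002,-0.008,0],0.015],
  ],
)

```text
clock: 20.65
position: [627.4, -75.2, 98.6]
ee_rot: [-0.165, 0.986, 0.001, 0.0]
contact_force: [-1.2, 6.1, 0.9]
gripper_width: 23.7
```

```bash
python3 -c "from h import *; turn()"
```

```text
t 20.65 th_pos 20.1 r 80.3 th_tool 19.0 resist 6.12 rad(in+) -0.86 Fz 0.94 Mz -0.002 w 23.7
```

>>> drive_tool(
  increments=[
    [-0.45,[0.0002,-0.008,0],0.015],
  ],
)

```text
clock: 20.78
position: [628.2, -77.4, 98.6]
ee_rot: [-0.15, 0.989, 0.001, 0.0]
contact_force: [-0.5, 5.9, 1.4]
gripper_width: 23.5
```

```bash
python3 -c "from h import *; turn()"
```

```text
t 20.77 th_pos 18.4 r 80.3 th_tool 17.3 resist 5.8 rad(in+) -1.31 Fz 1.41 Mz -0.03 w 23.5
```

>>> drive_tool(
  increments=[
    [-0.45,[0.0002,-0.008,0],0.015],
  ],
)

```text
clock: 20.9
position: [629.0, -79.7, 98.7]
ee_rot: [-0.136, 0.991, 0.001, 0.0]
contact_force: [-1.6, 4.9, 0.9]
gripper_width: 23.5
```

```bash
python3 -c "from h import *; turn()"
```

```text
t 20.9 th_pos 16.7 r 80.4 th_tool 15.6 resist 5.11 rad(in+) 0.26 Fz 0.91 Mz -0.028 w 23.5
```

>>> drive_tool(
  increments=[
    [-0.45,[0.0002,-0.008,0],0.015],
  ],
)

```text
clock: 21.02
position: [629.7, -82.0, 98.6]
ee_rot: [-0.121, 0.993, 0.001, 0.0]
contact_force: [-0.2, 5.3, 1.9]
gripper_width: 23.5
```

```bash
python3 -c "from h import *; turn()"
```

```text
t 21.02 th_pos 15.0 r 80.4 th_tool 13.9 resist 5.21 rad(in+) -1.06 Fz 1.92 Mz -0.043 w 23.5
```

>>> drive_tool(
  increments=[
    [-0.45,[0.0002,-0.008,0],0.015],
  ],
)

```text
clock: 21.15
position: [630.3, -84.3, 98.7]
ee_rot: [-0.106, 0.994, 0.001, 0.001]
contact_force: [-0.8, 5.7, 0.9]
gripper_width: 23.4
```

```bash
python3 -c "from h import *; turn()"
```

```text
t 21.15 th_pos 13.3 r 80.4 th_tool 12.2 resist 5.75 rad(in+) -0.37 Fz 0.9 Mz -0.01 w 23.4
```

>>> drive_tool(
  increments=[
    [-0.45,[0.0002,-0.008,0],0.015],
  ],
)

```text
clock: 21.28
position: [630.8, -86.6, 98.7]
ee_rot: [-0.091, 0.996, 0.001, 0.001]
contact_force: [-1.0, 5.9, 0.2]
gripper_width: 23.3
```

```bash
python3 -c "from h import *; turn()"
```

```text
t 21.27 th_pos 11.6 r 80.5 th_tool 10.4 resist 6.02 rad(in+) -0.07 Fz 0.21 Mz 0.006 w 23.3
```

>>> drive_tool(
  increments=[
    [-0.45,[0.0002,-0.008,0],0.015],
  ],
)

```text
clock: 21.4
position: [631.3, -89.0, 98.7]
ee_rot: [-0.076, 0.997, 0.001, 0.001]
contact_force: [0.1, 6.5, 0.9]
gripper_width: 23.5
```

```bash
python3 -c "from h import *; turn()"
```

```text
t 21.4 th_pos 9.9 r 80.5 th_tool 8.7 resist 6.45 rad(in+) -1.08 Fz 0.93 Mz 0.018 w 23.5
```

>>> drive_tool(
  increments=[
    [-0.45,[0.0002,-0.008,0],0.015],
  ],
)

```text
clock: 21.52
position: [631.7, -91.3, 98.7]
ee_rot: [-0.061, 0.998, 0.001, 0.001]
contact_force: [-0.1, 6.6, -0.1]
gripper_width: 23.2
```

```bash
python3 -c "from h import *; turn()"
```

```text
t 21.52 th_pos 8.2 r 80.5 th_tool 7.0 resist 6.55 rad(in+) -0.75 Fz -0.13 Mz -0.013 w 23.2
```

>>> drive_tool(
  increments=[
    [-0.45,[0.0002,-0.008,0],0.015],
  ],
)

```text
clock: 21.65
position: [632.0, -93.5, 98.7]
ee_rot: [-0.046, 0.999, 0.001, 0.001]
contact_force: [-0.0, 8.2, 1.5]
gripper_width: 23.6
```

```bash
python3 -c "from h import *; turn()"
```

```text
t 21.65 th_pos 6.6 r 80.5 th_tool 5.3 resist 8.14 rad(in+) -0.74 Fz 1.48 Mz 0.01 w 23.6
```

>>> drive_tool(
  increments=[
    [-0.45,[0.0002,-0.008,0],0.015],
  ],
)

```text
clock: 21.78
position: [632.2, -95.6, 98.7]
ee_rot: [-0.031, 1.0, 0.001, 0.001]
contact_force: [-0.6, 8.3, 0.8]
gripper_width: 23.7
```

```bash
python3 -c "from h import *; turn()"
```

```text
t 21.77 th_pos 5.1 r 80.5 th_tool 3.6 resist 8.3 rad(in+) 0.1 Fz 0.81 Mz -0.008 w 23.7
```

>>> drive_tool(
  increments=[
    [-0.45,[0.0001,-0.0054,0],0.01],
  ],
)

```text
clock: 21.9
position: [632.3, -97.1, 98.7]
ee_rot: [-0.021, 1.0, 0.001, 0.001]
contact_force: [-0.7, 7.9, 0.8]
gripper_width: 23.5
```

```bash
python3 -c "from h import *; turn()"
```

```text
t 21.9 th_pos 4.0 r 80.5 th_tool 2.4 resist 7.91 rad(in+) 0.32 Fz 0.84 Mz 0.01 w 23.5
```

>>> drive_tool(
  increments=[
    [-0.45,[0.0001,-0.0054,0],0.01],
  ],
)

```text
clock: 22.02
position: [632.4, -98.5, 98.7]
ee_rot: [-0.011, 1.0, 0.002, 0.001]
contact_force: [-1.6, 9.1, 0.7]
gripper_width: 23.2
```

```bash
python3 -c "from h import *; turn()"
```

```text
t 22.02 th_pos 3.1 r 80.5 th_tool 1.3 resist 9.15 rad(in+) 1.39 Fz 0.73 Mz 0.01 w 23.2
```

>>> drive_tool(
  increments=[
    [-0.45,[0.0001,-0.0054,0],0.01],
  ],
)

```text
clock: 22.15
position: [632.4, -99.9, 98.7]
ee_rot: [-0.001, 1.0, 0.002, 0.001]
contact_force: [-0.1, 8.5, 1.5]
gripper_width: 23.3
```

```bash
python3 -c "from h import *; turn()"
```

```text
t 22.15 th_pos 2.0 r 80.5 th_tool 0.2 resist 8.52 rad(in+) 0.09 Fz 1.48 Mz 0.019 w 23.3
```

>>> drive_tool(
  increments=[
    [-0.45,[0.0001,-0.0054,0],0.01],
  ],
)

```text
clock: 22.28
position: [632.5, -101.3, 98.6]
ee_rot: [0.009, 1.0, 0.002, 0.001]
contact_force: [-0.2, 10.5, 0.9]
gripper_width: 23.6
```

```bash
python3 -c "from h import *; turn()"
```

```text
t 22.27 th_pos 1.1 r 80.5 th_tool -1.0 resist 10.51 rad(in+) 0.41 Fz 0.88 Mz 0.004 w 23.6
```

>>> drive_tool(
  increments=[
    [-0.45,[0.0001,-0.0054,0],0.01],
  ],
)

```text
clock: 22.4
position: [632.5, -102.7, 98.6]
ee_rot: [0.019, 1.0, 0.002, 0.001]
contact_force: [0.3, 11.7, 1.1]
gripper_width: 23.5
```

```bash
python3 -c "from h import *; turn()"
```

```text
t 22.4 th_pos 0.0 r 80.5 th_tool -2.1 resist 11.73 rad(in+) 0.17 Fz 1.07 Mz -0.039 w 23.5
```

>>> drive_tool(
  increments=[
    [-0.45,[0,0,0],0],
  ],
)

```text
clock: 22.52
position: [632.5, -102.9, 98.6]
ee_rot: [0.018, 1.0, 0.002, 0.001]
contact_force: [0.5, 9.9, 0.4]
gripper_width: 23.4
```

```bash
python3 -c "from h import *; turn()"
```

```text
t 22.52 th_pos -0.1 r 80.5 th_tool -2.1 resist 9.88 rad(in+) -0.11 Fz 0.45 Mz -0.005 w 23.4
```

>>> drive_tool(
  increments=[
    [-0.45,[0,0,0],0],
  ],
)

```text
clock: 22.65
position: [632.5, -102.9, 98.7]
ee_rot: [0.018, 1.0, 0.002, 0.001]
contact_force: [-0.3, 9.6, 0.4]
gripper_width: 23.1
```

```bash
python3 -c "from h import *; turn()"
```

```text
t 22.65 th_pos -0.1 r 80.5 th_tool -2.1 resist 9.6 rad(in+) 0.69 Fz 0.44 Mz 0.02 w 23.1
```

>>> drive_tool(
  increments=[
    [-0.45,[0,0,0],0],
  ],
)

```text
clock: 22.78
position: [632.5, -102.9, 98.7]
ee_rot: [0.018, 1.0, 0.002, 0.001]
contact_force: [-0.1, 9.8, 0.1]
gripper_width: 23.0
```

```bash
python3 -c "from h import *; turn()"
```

```text
t 22.77 th_pos -0.1 r 80.5 th_tool -2.1 resist 9.77 rad(in+) 0.49 Fz 0.14 Mz -0.01 w 23.0
```

The force now sits about 4.4 N above the 5.8 N running baseline, 0.17 rad after first contact, so the grip is firm. I'll back off, open and rise.

>>> drive_tool(
  increments=[
    [-0.45,[0,0.006,0],0],
    [-0.45,[0,0.007,0],0],
    [-0.2,[0,0,0],0],
    [0,[0,0,0],0],
    [0,[0,0,-0.03],0],
    [0,[0,0,-0.08],0],
    [0,[0,0,-0.1],0],
    [0,[0,0,-0.12],0],
    [0,[0,0,-0.08],0],
    [0,[0,0,0],0],
    [0,[0,0,0],0],
  ],
)

```text
clock: 24.15
position: [631.1, -102.1, 220.7]
ee_rot: [0.019, 1.0, 0.0, -0.001]
contact_force: [-1.2, 0.7, -0.1]
gripper_width: 42.7
```

Run:
```python
from h import *
import pickle
s=read_state(); c=calibration("wrist"); save("wrist","w9.png"); pickle.dump((s,c),open('w9.pkl','wb'))
save("side","s9.png"); save("scene","c9.png")
print(s['clock'],s['position'].round(1),s['contact_force'].round(2),s['gripper_width'])
a=np.hstack([cv2.resize(load('s9.png')[150:280,350:500],(460,400),interpolation=cv2.INTER_CUBIC)[:, :400],cv2.resize(load('c9.png')[230:370,180:320],(400,400),interpolation=cv2.INTER_CUBIC)])
cv2.imwrite('pics/m9.png',a[:,:,::-1])
im=load('w9.png')
for h in(115,117,119): print('nose exp',proj(c,[552,-102.8,8.7+h]).round(1))
print([b[:2] for b in blobs(mask(im,(0,180,60),(3,255,255)))])
```

```text
24.15 [ 631.1 -102.1  220.7] [-1.15  0.74 -0.06] 42.68755566416257
nose exp [310.8 118.3]
nose exp [310.7 118.2]
nose exp [310.7 118. ]
[([311, 225, 25, 39, 836], [322.8, 244.2])]
```

View pics/w9.png

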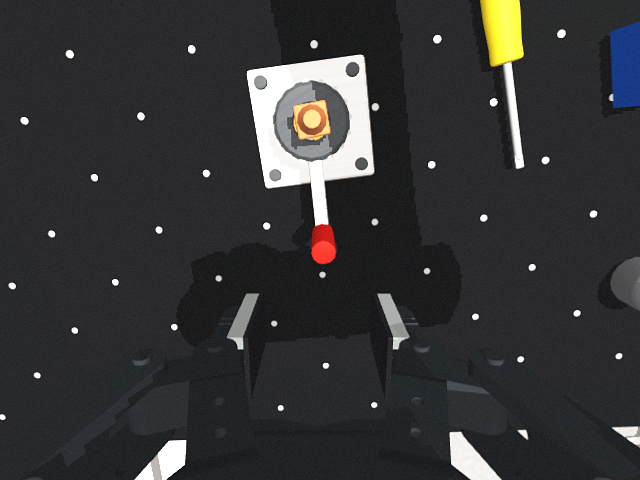

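View pics/m9.png

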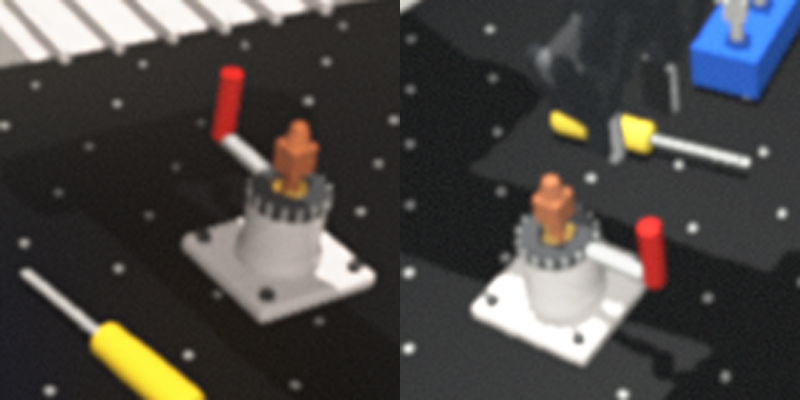

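Run:
```python
from h import *
import pickle
s,c=pickle.load(open('w9.pkl','rb'))
h=onz(c,323,250.5,123.7); d=(h-[552,-102.8,0])[:2]; print('handle',h.round(1),np.hypot(*d).round(1),np.degrees(np.arctan2(d[1],d[0])).round(1))
print('nose xy',onz(c,312,119,125.7).round(1),'collar',onz(c,311.5,119.5,112.7).round(1))
cs,cd=calibration('scene'),calibration('side')
print('nose tri',tri((cd,(350+300*150/460,150+124*130/400)),(cs,(180+151*.35,230+178*.35)),(c,(312,119))))
```

```text
handle [631.7 -98.5 123.7] 79.8 3.1
nose xy [ 552.5 -102.1  125.7] collar [ 552.2 -102.6  112.7]
nose tri (array([ 552.71088977, -101.85710882,  128.38948321]), [1.0, 1.3, 0.3])
```

```bash
python3 -c "
from bench import *
print(job_done()); s=read_state(); print(s['clock'],s['contact_force'].round(2))"
```

```text
the job is handed in; nothing more can be done
None
the job is handed in; nothing more can be done
```

I set the copper electrode into the collet, pressed it to the hard stop, tightened the collet nut to a firm grip, and handed the job in at about 24.3 s. No verdict was reported.

- **Seating:** the TCP stopped at z = 96.6 against a predicted 96.7. It stayed there while the force rose to about 10 N, well under the 25 N limit.
- **Tightening:** I turned the nut about 1.17 rad clockwise. The running force rose from about 5.8 N to about 10.3 N, so roughly 4.5 N above the baseline. One noisy reading reached 11.7 N. The jaws first pressed about 0.17 rad before the end, which fits the range given.
- **Last checks:** the handle is at 3.1°, which is about where the pad left it (2.6°), so the nut did not spring back. The electrode's nose and collar are within about 1 mm of the axis, and the jaws are closed on the shank. The gripper is clear of everything, and I never went near the spares, screwdriver or jar.
- **Disagreement:** the nose height triangulated about 2.5 mm high (128.4 against 125.7). The same bias of about +2.8 mm showed when the electrode stood in the rack, so I put it down to calibration.
- **Not measured:** I could not measure the jaw grip force itself, only infer it from the force at the handle.

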